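Clamp the round coat peg into the quick clamp

TASK

Take the round coat peg from its oak rest and feed it, plain rounded end first, into the open quick clamp until the sprung stop inside is pressed fully home; push gently, never with more than about 20 N. Then let go of the peg and swing the clamp's lever shut all the way round to its end. Leave the hexagonal bar and everything else where it lies.

Things in the scene. Friction and masses are not known exactly. Their poses are not given: they have to be found in the camera images.
- peg: Round stainless coat peg, hollow, about 60 g: straight shank 14 mm in diameter, 240 mm long, lying level in one of the rest's two places. Origin on the shank's axis, halfway. x runs along the shank to the plain rounded end (nose, x = +120 mm); a 24 mm ball sits on the other end (x = -122). Shank free for grasping from x = -40 to +40 mm. It can roll, so its y and z point anywhere round the shank.
- peg_nose (a point): Tip of the peg's hemispherical nose, 120 mm from the peg's origin along its x axis.
- rest: Fixed oak rest with peg and hexagonal bar side by side, parallel, 100 mm apart; which lies where varies. Base 150 (x) by 160 (y) by 12 mm, origin under its centre on the table, x along the bars towards the peg's nose. Vee supports 12 mm thick at x = -55 and +55, y = -50 and +50 mm, reach 60 mm above the table. The peg's axis lies 55 mm above the table.
- hexbar: Bystander: hexagonal stainless bar, 20 mm across flats, 180 mm long, no ball; too thick for the clamp. Origin at its centre.
- clamp: Fixed quick clamp: aluminium block 120 mm (x) by 60 mm (y), top 80 mm above the table, on a 14 mm thick oak board 190 by 100 mm. Origin under its centre on the table, z up, x = feed direction into the bore. The bore is level along x, its axis at y = 0, 60 mm above the table; a round steel funnel stands 12 mm out of the -x face (inner diameter 32 mm at the rim, 17 mm at the block).
- clamp_mouth (a point): Centre of the funnel's rim, on the bore's axis (clamp frame x = -72, y = 0, z = 60 mm); same axes as the clamp.
- clamp_pad (a point): Point on the bore's axis 36 mm behind the rim, under a rounded sprung pad that presses on the peg from above with about 3 N. Its friction, roughly 4 to 12 N, drags on the peg during the feed and keeps it in place when released. Around it a vee carries the peg exactly on the bore's axis, with 2 mm free above and 1.5 mm to each side.
- stop (a joint): Sprung depth stop, a plunger hidden in the bore: 0 = untouched, 0.006 m = fully home, where it is hard; it counts as pressed above 0.004. Its spring is light (0.6 N at first touch, 1.5 N home). Its place is set differently each time and cannot be seen: the nose first touches it 50 to 86 mm behind the funnel's rim; home is 6 mm farther.
- lever (a joint): Lever on top of the block, on a vertical pivot at x = 20, y = 0 mm in the clamp's frame. 0 = fully open, pointing to the clamp's -y side, square to the bore; it closes anticlockwise seen from above to its hard end at 1.5 rad, pointing back (+x) in line with the bore. It starts at 0 to 0.25, stays where left, moves with about 4 N at the post, and drives a second pad onto the peg.
- lever_post (a point): Top centre of the upright round steel post at the lever's end, to hold or push: 14 mm in diameter, 38 mm of it free above the lever's arm, top 130 mm above the table, 75 mm from the pivot.
- bowl: Bystander: green glass bowl, 120 mm wide, 55 mm high. Origin under its centre.
- case: Bystander: folded reading glasses case, dark, 150 by 55 by 32 mm. Origin under its centre.
- tyre_lever: Bystander: grey plastic tyre lever, about 115 mm long, 8 mm thick, lying flat.
- key0: Bystander: flat aluminium key, 55 mm long, 4 mm thick.
- key1: Bystander: a second key like the first.
- brush: Bystander: shoe brush with oak back, 130 by 45 by 35 mm.
There are look-alikes about, which are no part of the job. Several things have the shape of the clamp; the one meant has the colours described above.

How it is judged (in metres and radians):
On the way, in this order (a step that is already met when the one before it is completed fails the run):
1. the peg has been fed in and presses the stop home while the lever is still open (value of joint stop above 0.004 m and x of peg_nose in the frame of clamp_mouth above 0.05 m and y of peg_nose in the frame of clamp_mouth between -0.004 and 0.004 m and angle between the x axis of peg and the x axis of clamp, either way round below 0.12 rad and value of joint lever below 0.5 rad), for 0.2 s.
2. the lever is swung shut with the peg still on the stop (value of joint stop above 0.004 m and x of peg_nose in the frame of clamp_mouth above 0.05 m and y of peg_nose in the frame of clamp_mouth between -0.004 and 0.004 m and angle between the x axis of peg and the x axis of clamp, either way round below 0.12 rad and value of joint lever above 1.38 rad), for 0.2 s.
At the end, for the whole second after the job is handed in: Peg nose over 50 mm past the funnel rim, within 4 mm sideways of the bore axis, peg within 0.12 rad of it and at rest; sprung stop pressed over 4 mm of its 6 mm; lever beyond 1.38 of 1.5 rad; no bystander moved over 25 mm (all of step 2 and linear speed of peg below 0.02 m/s); the robot touches nothing.
It fails at once if while the lever is open, the peg is forced into the clamp or its stop: all contact forces on it there, side and pad forces included, add up to more than 36 N (value of joint lever below 0.5 rad and contact force between peg and clamp above 36 N).
It fails at once if a bystander is moved more than 25 mm (distance of any of hexbar, bowl, case, tyre_lever, key0, key1, brush from where it was at the start of the episode above 0.025 m).
It also fails if it takes over 54 s, if anything falls off the work surface, if the arm or the gripper's body presses on something with over 40 N, if the wrist force passes 120 N, or if a joint passes its speed limit or range.

ROBOT

A 6-joint arm with a two-finger parallel gripper is mounted at the origin on the work surface. World frame = base frame: x ahead of the robot, y to its left, z up, the work surface at z = 0. Lengths are in m, angles in degrees, forces in N, time in s.
With the tool pointing down it reaches from about 0.35 to 0.85 m from the base axis. Payload 8.1 kg.
Tool frame: the origin (TCP) lies midway between the tips of the shut fingers; the grasp point (between the pads) lies 19 mm behind it (env.grip_point_offset is the distance from the TCP to the grasp point, in m); z points along the fingers, y is the line along which they close (so a half turn about z gives the same grasp; the last joint's range is limited). The gripper opens to 85 mm and grips with 20 to 120 N. Pads are 22 mm wide; open, the fingers measure 114 mm over their backs; the gripper's body (76 mm by 85 mm) begins 54 mm behind the grasp point. The pads swing forward as they close: fully open they stand 13 mm farther back than shut.
Start: joints at [70.623, 7.471, 85.268, -0, 87.261, -4.893], TCP at [0.15, 0.581, 0.231] pointing down, gripper open.
Joint ranges: [-169.43, 169.43], [-51.17, 129.36], [1.28, 143.12], [-76.62, 256.62], [0, 156.53], [-152.29, 152.29]. Speed limits (degrees/s): [136.94, 136.94, 159.86, 180, 180, 180].

INTERFACE

Orientations are given as [roll, pitch, yaw] about the fixed x, y, z axes, in that order (R = Rz(yaw) Ry(pitch) Rx(roll)).
In Python, from bench import env gives the robot as it stands.
- The arm moves only by the tool apply_moves, never from a script. Its argument "increments" is a list of rows, each an object with "delta_rot": the turn, a rotation vector about the tool's x, y, z in degrees, a list of three; "slide": the shift along the tool's x, y, z in mm, a list of three; "grip": the opening in per cent of the stroke, from 0 (shut) to 100 (fully open). A call has 1 to 10 rows; each row is the pose to reach, as a shift and turn from the pose commanded when the call began, along the tool's axes at that moment; what a row does not reach only later rows make up. A row lasts 1/10 s, in which the tool goes at most 50 mm and 8.59 degrees, less where a joint would pass 70% of its speed; a pose out of reach is approached as far as the arm can. A call with a gripper value outside its range is refused whole. The fingers move at their own pace and stop on an object; "squeeze" is the grip in N (left out, the last holds). Time passes only in rows, so rows that repeat a pose let the fingers close. It gives the time, the measured TCP pose, the force, the opening and the grip force at its end, in the units of the state.
- env.sense(): the state, without advancing time (a new reading comes with each control period).
- env.snapshot(name): name is "scene" or "side" or "wrist"; returns a dict with "frame" (480x640x3 uint8, blue, green, red), "range_z" (480x640 float32, m along the optical axis (not along the pixel's ray), 0 where there is no reading), "fx", "fy", "cx", "cy" (pixels), "T" (4x4, takes a point from camera to world coordinates). Camera axes: x right, y down, z forward; pixel columns grow to the right and rows downward; lengths in m; the calibration is good to about 2 mm. A picture is of the moment at which its call begins.
- env.hand_in(): hands the job in; it is judged then, once.
Trained networks look in a picture, given as the dict that the camera call returned (one of the last four; its "shot" number tells which), for a name from the list of things; names that differ only in an ending like _2 or _b are one class to them, and where a whole thing is asked for, a point or a joint stands for the part that bears it (a point fixed in the world has none). Each returns a list of dicts, best first, with "score" (0 to 1); they miss things now and then, are a little off and sometimes report something else, mostly with a low value. They report only what shows in the picture. A call takes as long as a camera call. They do not tell look-alikes from the thing itself.
- env.look_for(picture, name): "at" ([x, y, z] in m, in world coordinates, good to about 4 mm: the middle of the surface that is visible of it).
- env.outline_of(picture, name): "region" (480x640 bool, what is visible of it).
The state is a dict: "clock": time; "qpos": joint angles; "dq": joint speeds; "effort": joint torques, N m; "position": TCP position; "ee_rot": TCP orientation; "contact_force": force on the tool from outside, world axes, zero at the start; "moment": the same for the moment, N m; "opening": finger opening in m; "grip_force": force on a finger pad.
Only numpy, scipy, OpenCV 4.12 (cv2) and the standard library are available. Lean on these libraries where they do the work, as an engineer would, in place of code of your own. Each camera call takes 0.05 s, during which the arm holds its last target. There are 200 camera calls.

## Working session

There is one attempt and no reset: what is moved stays moved. The work goes in short steps, Python scripts to look and compute and a tool call to move; the robot and the scene stay as the last step left them, time stands still between calls to the robot, and variables do not carry over. Pictures are saved under pics/ and viewed, at most 10 in all, crops included, and the job is handed in when it is done.

Besides the shell and the picture viewer there is one more tool, called after "Call:" as name(argument=value, ...) on one line, values as JSON. apply_moves: Moves the arm, as the interface text tells. Its arguments: {"type":"object","properties":{"increments":{"type":"array"},"squeeze":{"type":"number"}},"required":["increments"]}

```bash
ls; mkdir -p pics
cat > h.py <<'E'
import numpy as np, cv2
from bench import env
def w(p,u,v,z=None):
    d=p["range_z"][int(v),int(u)] if z is None else z
    c=np.array([(u-p["cx"])/p["fx"]*d,(v-p["cy"])/p["fy"]*d,d,1]); return (p["T"]@c)[:3]
def px(p,X):
    c=np.linalg.inv(p["T"])@np.append(X,1); return p["fx"]*c[0]/c[2]+p["cx"],p["fy"]*c[1]/c[2]+p["cy"]
def cloud(p):
    v,u=np.mgrid[:480,:640]; d=p["range_z"]
    c=np.stack([(u-p["cx"])/p["fx"]*d,(v-p["cy"])/p["fy"]*d,d,np.ones_like(d)],-1)
    P=(c@p["T"].T)[...,:3]; P[d==0]=np.nan; return P
E
python3 - <<'E'
from h import *
print(env.sense()["clock"])
for n in ["scene","side"]:
    p=env.snapshot(n); cv2.imwrite(f"pics/{n}0.png",p["frame"])
    print(n,p["T"].round(3).tolist(),p["fx"])
    for t in ["peg","rest","clamp","lever_post","hexbar"]:
        for r in env.look_for(p,t)[:4]:
            print(t,round(r["score"],2),np.round(r["at"],3),np.round(px(p,r["at"])))
E
```

```text
pics
0.0
scene [[-0.509, 0.674, -0.535, 1.104], [0.861, 0.402, -0.312, 0.303], [0.005, -0.619, -0.785, 1.019], [0.0, 0.0, 0.0, 1.0]] 550.3580016672672
peg 0.66 [0.469 0.286 0.065] [473. 311.]
rest 0.85 [0.516 0.27  0.013] [451. 338.]
clamp 0.96 [ 0.233 -0.373  0.048] [265. 134.]
clamp 0.89 [0.325 0.18  0.045] [449. 245.]
clamp 0.84 [ 0.329 -0.143  0.048] [322. 191.]
clamp 0.74 [ 0.556 -0.209  0.051] [244. 244.]
lever_post 0.92 [0.267 0.151 0.092] [451. 210.]
lever_post 0.66 [ 0.176 -0.39   0.091] [271. 107.]
lever_post 0.51 [ 0.268 -0.159  0.09 ] [330. 160.]
hexbar 0.67 [0.571 0.277 0.076] [450. 347.]
side [[-0.979, -0.155, 0.132, 0.346], [-0.204, 0.765, -0.611, 0.631], [-0.006, -0.625, -0.781, 0.953], [0.0, 0.0, 0.0, 1.0]] 556.92477070716
peg 0.71 [0.466 0.298 0.058] [299. 407.]
peg 0.53 [0.56  0.077 0.006] [280. 302.]
rest 0.56 [0.51  0.27  0.012] [280. 397.]
rest 0.31 [ 0.527 -0.188  0.047] [324. 194.]
clamp 0.87 [0.301 0.208 0.052] [405. 377.]
clamp 0.85 [ 0.522 -0.186  0.048] [326. 195.]
clamp 0.72 [ 0.311 -0.111  0.053] [418. 234.]
clamp 0.69 [ 0.207 -0.348  0.05 ] [474. 163.]
lever_post 0.98 [ 0.267 -0.153  0.093] [444. 209.]
lever_post 0.79 [ 0.494 -0.229  0.093] [342. 168.]
lever_post 0.78 [ 0.168 -0.392  0.093] [496. 138.]
lever_post 0.76 [0.266 0.159 0.088] [431. 346.]
hexbar 0.92 [0.566 0.278 0.072] [244. 381.]
```

View pics/scene0.png

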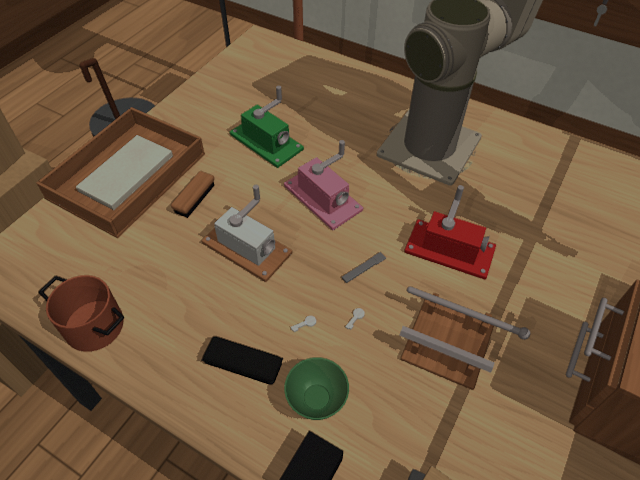

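View pics/side0.png

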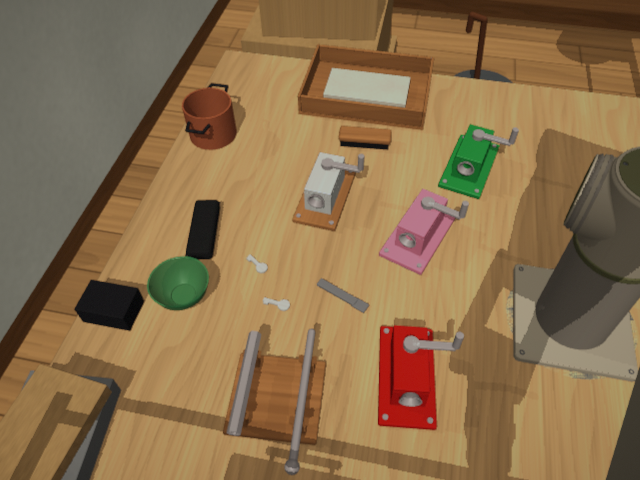

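The four clamp shapes in the scene view are red (450,245), pink (322,191), green (265,134) and bare aluminium on an oak board (245,240). The aluminium one fits the description. The peg is the thin bar with a ball at (524,332), and its nose is at (410,290). The hexagonal bar lies beside it. I'll measure these and confirm the clamp in a crop.

Run:
```python
from h import *
for n in ["scene","side"]:
    p=env.snapshot(n); P=cloud(p)
    c={"scene":(195,180,300,285),"side":(280,140,380,235)}[n]
    if n=="scene":
        a=cv2.resize(p["frame"][c[1]:c[3],c[0]:c[2]],None,fx=5,fy=5,interpolation=cv2.INTER_CUBIC); cv2.imwrite("pics/crop1.png",a)
    # clamp top plane
    m=(abs(P[...,2]-.08)<.004)&(abs(P[...,0]-.54)<.12)&(abs(P[...,1]+.2)<.12)
    q=P[m][:,:2].astype(np.float32)*1000; print(n,"top",len(q),cv2.minAreaRect(q),np.median(P[m][:,2]))
    m=(abs(P[...,2]-.014)<.004)&(abs(P[...,0]-.54)<.13)&(abs(P[...,1]+.2)<.13)
    q=P[m][:,:2].astype(np.float32)*1000; print(n,"board",len(q),cv2.minAreaRect(q))
    for r in env.look_for(p,"lever_post"):
        if r["at"][0]>.45: print("post",r["at"],r["score"])
    m=(P[...,2]>.115)&(abs(P[...,0]-.54)<.15)&(abs(P[...,1]+.2)<.15)
    print("high",np.nanmedian(P[m],0),m.sum(),np.nanmax(P[m][:,2]))
    for r in env.outline_of(p,"peg")[:2]:
        R=r["region"]; q=P[R]; q=q[(q[:,2]>.045)&(q[:,2]<.09)]
        print("peg",r["score"],len(q))
        if len(q)<50: continue
        d=cv2.fitLine(q[:,:2].astype(np.float32),cv2.DIST_HUBER,0,.001,.001).ravel()
        t=(q[:,:2]-d[2:])@d[:2]; print(d.round(4),"ends",(d[2:]+t.min()*d[:2]).round(4),(d[2:]+t.max()*d[:2]).round(4))
        s=abs((q[:,:2]-d[2:])@[-d[1],d[0]])<.012
        print("z by t",[np.percentile(q[s&(abs(t-a)<.02)][:,2],90).round(4) for a in (-.08,-.04,0,.04,.08)], np.ptp(t))
```

```text
scene top 1039 ((535.1748046875, -218.56475830078125), (134.52923583984375, 62.538970947265625), 85.77626037597656) 0.07956146771412154
scene board 1224 ((536.23486328125, -224.22633361816406), (191.806640625, 102.91844940185547), 86.55055236816406)
high [ 0.46171938 -0.23641939  0.12674323] 50 0.13273295024688425
peg 0.87 894
[ 0.0858 -0.9963  0.4724  0.2648] ends [0.4608 0.3994] [0.4824 0.1497]
z by t [np.float64(0.0632), np.float64(0.0631), np.float64(0.0632), np.float64(0.0633), np.float64(0.0625)] 0.2505425650988157
side top 907 ((532.1270141601562, -215.22406005859375), (134.9287567138672, 60.62807846069336), 86.31962585449219) 0.07976551137185561
side board 1083 ((531.6600952148438, -214.48422241210938), (183.1085662841797, 100.1788558959961), 85.27022552490234)
post [0.4933, -0.2294, 0.0928] 0.86
post [0.769, 0.0842, 0.0256] 0.26
high [ 0.45456088 -0.23248128  0.12684779] 55 0.13209273405236377
peg 0.84 1281
[ 0.0939 -0.9956  0.4641  0.2945] ends [0.4538 0.4033] [0.4776 0.1509]
z by t [np.float64(0.0658), np.float64(0.0634), np.float64(0.063), np.float64(0.0633), np.float64(0.0632)] 0.2535400491878335
```

View pics/crop1.png

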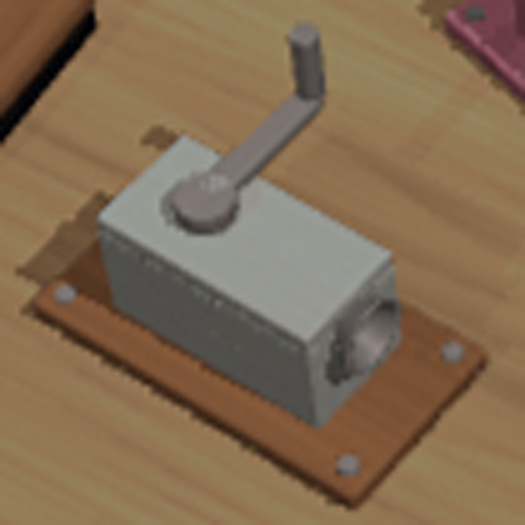

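The crop confirms it: bare aluminium block, oak board, steel funnel facing right, lever open. Next I work out the approach to the peg.

```bash
cat >> h.py <<'E'
from scipy.spatial.transform import Rotation as Ro
def go(pos,yaw):
    s=env.sense(); R=Ro.from_euler("xyz",s["ee_rot"],degrees=True)
    T=Ro.from_euler("xyz",[180,0,yaw],degrees=True)
    print("slide",(R.inv().apply(np.array(pos)-s["position"])*1000).round(1),"rot",(R.inv()*T).as_rotvec(degrees=True).round(2))
E
python3 - <<'E'
from h import *
s=env.sense(); print(s["ee_rot"],s["position"],s["qpos"])
go([.468,.2895,.16],-85); go([.468,.2895,.16],95)
p=env.snapshot("wrist");R=Ro.from_euler("xyz",s["ee_rot"],degrees=True).as_matrix()
print("cam in tool",(R.T@(p["T"][:3,3]-s["position"])).round(3),(R.T@p["T"][:3,:3]).round(2).tolist())
E
```

```text
[ 1.79998886e+02 -9.17486334e-04  1.65515971e+02] [0.15003771 0.58094843 0.23130514] [ 7.06232992e+01  7.47046108e+00  8.52672203e+01  1.01031152e-03
  8.72612869e+01 -4.89272008e+00]
slide [-380.8 -202.7   71.3] rot [   0.      0.   -109.48]
slide [-380.8 -202.7   71.3] rot [ 0.   -0.   70.52]
cam in tool [ 0.07   0.001 -0.142] [[0.0, -0.96, -0.28], [1.0, -0.0, 0.0], [-0.0, -0.28, 0.96]]
```

Call:
apply_moves(increments=[{"slide": [-381,-203,31],"delta_rot": [0,0,70.5],"grip": 100},{"slide": [-381,-203,31],"delta_rot": [0,0,70.5],"grip": 100},{"slide": [-381,-203,31],"delta_rot": [0,0,70.5],"grip": 100},{"slide": [-381,-203,31],"delta_rot": [0,0,70.5],"grip": 100},{"slide": [-381,-203,31],"delta_rot": [0,0,70.5],"grip": 100},{"slide": [-381,-203,31],"delta_rot": [0,0,70.5],"grip": 100},{"slide": [-381,-203,31],"delta_rot": [0,0,70.5],"grip": 100},{"slide": [-381,-203,31],"delta_rot": [0,0,70.5],"grip": 100},{"slide": [-381,-203,31],"delta_rot": [0,0,70.5],"grip": 100},{"slide": [-381,-203,31],"delta_rot": [0,0,70.5],"grip": 100}])

```text
clock: 1.95
position: [0.4707, 0.2858, 0.1999]
ee_rot: [180.0, 0.1, 94.7]
contact_force: [0.2, 0.2, 0.2]
opening: 0.0851
grip_force: 0.0
```

Run:
```python
from h import *
s=env.sense(); print(s["ee_rot"],s["position"],s["qpos"].round(1) if hasattr(s["qpos"],"round") else s["qpos"])
p=env.snapshot("wrist"); cv2.imwrite("pics/w1.png",p["frame"]); P=cloud(p)
for r in env.outline_of(p,"peg")[:2]:
    q=P[r["region"]]; q=q[(q[:,2]>.045)&(q[:,2]<.075)]; print(r["score"],len(q))
    if len(q)<50: continue
    d=cv2.fitLine(q[:,:2].astype(np.float32),cv2.DIST_HUBER,0,.001,.001).ravel(); 
    if d[1]>0: d[:2]*=-1
    t=(q[:,:2]-d[2:])@d[:2]
    print(d.round(4),"yaw",np.degrees(np.arctan2(d[1],d[0])),(d[2:]+t.min()*d[:2]).round(4),(d[2:]+t.max()*d[:2]).round(4),"z",np.percentile(q[:,2],[50,90,95]))
```

```text
[1.79981824e+02 7.14347880e-02 9.46889793e+01] [0.47074201 0.28579808 0.19987672] [26.   0.8 95.5 -0.1 83.7 21.3]
0.72 6573
[ 0.0934 -0.9956  0.4667  0.2971] yaw -84.63891 [0.4567 0.4026] [0.4802 0.153 ] z [0.06036404 0.06245349 0.0643424 ]
```

View pics/w1.png

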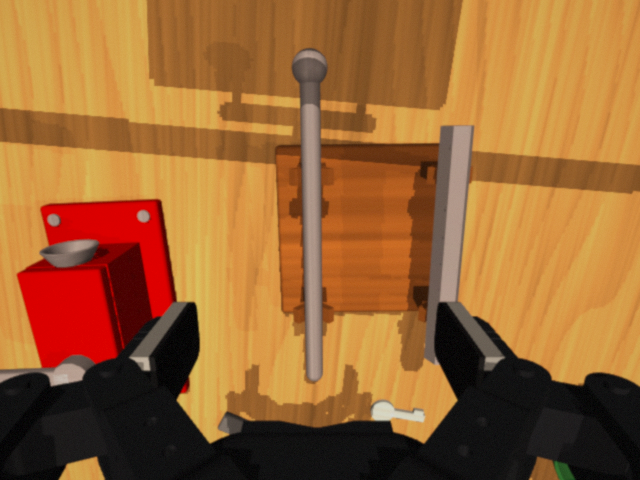

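The wrist view shows the peg with its ball at (310,67) and nose at (314,378), and the hexagonal bar to its right. All views agree to a few millimetres.

Run:
```python
from h import *
go([.4672,.2915,.036],95.3)
```

```text
slide [  3.   -0.9 164.1] rot [-0.03 -0.01 -0.36]
```

Call:
apply_moves(increments=[{"slide": [2.5,-0.8,40],"delta_rot": [0,0,-0.3],"grip": 100},{"slide": [2.5,-0.8,80],"delta_rot": [0,0,-0.3],"grip": 100},{"slide": [2.5,-0.8,120],"delta_rot": [0,0,-0.3],"grip": 100},{"slide": [2.5,-0.8,150],"delta_rot": [0,0,-0.3],"grip": 100},{"slide": [2.5,-0.8,164],"delta_rot": [0,0,-0.3],"grip": 100},{"slide": [2.5,-0.8,164],"delta_rot": [0,0,-0.3],"grip": 100},{"slide": [2.5,-0.8,164],"delta_rot": [0,0,-0.3],"grip": 100}])

```text
clock: 2.75
position: [0.4677, 0.2926, 0.0378]
ee_rot: [179.9, -0.0, 95.4]
contact_force: [0.9, 0.4, -0.2]
opening: 0.0853
grip_force: 0.0
```

Call:
apply_moves(increments=[{"slide": [0,0,0],"delta_rot": [0,0,0],"grip": 0},{"slide": [0,0,0],"delta_rot": [0,0,0],"grip": 0},{"slide": [0,0,0],"delta_rot": [0,0,0],"grip": 0},{"slide": [0,0,0],"delta_rot": [0,0,0],"grip": 0},{"slide": [0,0,0],"delta_rot": [0,0,0],"grip": 0},{"slide": [0,0,0],"delta_rot": [0,0,0],"grip": 0},{"slide": [0,0,0],"delta_rot": [0,0,0],"grip": 0},{"slide": [0,0,0],"delta_rot": [0,0,0],"grip": 0},{"slide": [0,0,0],"delta_rot": [0,0,0],"grip": 0},{"slide": [0,0,0],"delta_rot": [0,0,0],"grip": 0}], squeeze=45)

```text
clock: 3.75
position: [0.4668, 0.2915, 0.0367]
ee_rot: [-180.0, 0.0, 95.3]
contact_force: [-4.0, -0.5, 6.0]
opening: 0.0125
grip_force: 43.8
```

Call:
apply_moves(increments=[{"slide": [0,0,-10],"delta_rot": [0,0,0],"grip": 0},{"slide": [0,0,-40],"delta_rot": [0,0,0],"grip": 0},{"slide": [0,0,-80],"delta_rot": [0,0,0],"grip": 0},{"slide": [0,0,-110],"delta_rot": [0,0,0],"grip": 0},{"slide": [0,0,-110],"delta_rot": [0,0,0],"grip": 0},{"slide": [0,0,-110],"delta_rot": [0,0,0],"grip": 0}])

```text
clock: 4.35
position: [0.4679, 0.2918, 0.1477]
ee_rot: [179.9, -0.1, 95.3]
contact_force: [-1.0, -0.1, -1.8]
opening: 0.0124
grip_force: 44.0
```

Run:
```python
from h import *
s=env.sense(); print(s["opening"],s["grip_force"],s["contact_force"],s["position"])
# pre-feed pose: 90 mm nose gap; grip is 140 behind nose
f=np.radians(-94); F=np.array([np.cos(f),np.sin(f)]); m=np.array([.54,-.145]); g=m-F*(.14+.09)
print(g); go([g[0],g[1],.146],86)
```

```text
0.012369599146500184 44.018908739089966 [-1.04292943 -0.11853989 -1.75417279] [0.46793907 0.29182915 0.14774766]
[0.55604399 0.08443973]
slide [-214.7   68.5    1.7] rot [ 0.14 -0.07  9.31]
```

Call:
apply_moves(increments=[{"slide": [-40,13,0],"delta_rot": [0,0,2],"grip": 0},{"slide": [-80,26,0],"delta_rot": [0,0,4],"grip": 0},{"slide": [-120,39,0],"delta_rot": [0,0,6],"grip": 0},{"slide": [-160,52,0],"delta_rot": [0,0,8],"grip": 0},{"slide": [-200,64,0],"delta_rot": [0,0,9.3],"grip": 0},{"slide": [-215,68.5,0],"delta_rot": [0,0,9.3],"grip": 0},{"slide": [-215,68.5,0],"delta_rot": [0,0,9.3],"grip": 0},{"slide": [-215,68.5,0],"delta_rot": [0,0,9.3],"grip": 0},{"slide": [-215,68.5,0],"delta_rot": [0,0,9.3],"grip": 0}])

```text
clock: 5.25
position: [0.5544, 0.0851, 0.1456]
ee_rot: [-179.9, -0.0, 86.1]
contact_force: [0.8, 0.1, 0.2]
opening: 0.0125
grip_force: 44.0
```

```bash
cat > m.py <<'E'
from h import *
def line(q):
    c=np.median(q,0)
    for k in range(6):
        u,s,v=np.linalg.svd(q-c); d=v[0]*np.sign(-v[0][1]); r=np.linalg.norm(np.cross(q-c,d),axis=1)
        q=q[r<max(.009,np.percentile(r,97))]; c=q.mean(0)
    return c,d,q
def peg(p,P):
    for r in env.outline_of(p,"peg")[:1]:
        m=cv2.erode(r["region"].astype(np.uint8),np.ones((2,2)))>0
        q=P[m]; q=q[np.isfinite(q[:,2])&(q[:,2]>.03)]; print(" peg score",r["score"],len(q))
        c,d,q=line(q); t=(q-c)@d
        return c,d,t.min(),t.max()
def clamp(p,P):
    m=(abs(P[...,2]-.08)<.003)&(abs(P[...,0]-.54)<.1)&(abs(P[...,1]+.21)<.12)
    q=P[m][:,:2].astype(np.float32)*1000; print(" top",len(q),cv2.minAreaRect(q))
if __name__=="__main__":
    s=env.sense(); print(s["position"],s["ee_rot"])
    for n in ["scene","side","wrist"]:
        p=env.snapshot(n); cv2.imwrite(f"pics/{n}_{s['clock']:.2f}.png",p["frame"]); P=cloud(p); print(n)
        try:
            c,d,a,b=peg(p,P); print("  c",c.round(4),"d",d.round(4),"yaw",np.degrees(np.arctan2(d[1],d[0])).round(2),"slope",np.degrees(np.arcsin(d[2])).round(2),"ends",(c+a*d).round(4),(c+b*d).round(4))
        except Exception as e: print(e)
        try: clamp(p,P)
        except Exception as e: print(e)
        for r in env.look_for(p,"clamp_mouth")[:5]:
            if r["at"][0]>.45 and r["at"][1]<0: print("  mouth",r["score"],r["at"])
E
python3 m.py; ls pics
```

```text
crop1.png
scene0.png
scene_5.25.png
side0.png
side_5.25.png
w1.png
wrist_5.25.pngbash:   670 Killed                     python3 m.py
```

```bash
sed -i 's/np.linalg.svd(q-c)/np.linalg.svd(q-c,full_matrices=False)/' m.py; python3 m.py
```

```text
[0.55521476 0.08415454 0.14638888] [ 1.79992135e+02 -1.26799817e-03  8.60487050e+01]
scene
 peg score 0.56 685
  c [0.5583 0.0755 0.1698] d [-0.0685 -0.9976 -0.009 ] yaw -93.93 slope -0.51 ends [0.5663 0.1927 0.1709] [ 0.5494 -0.0548  0.1687]
 top 942 ((535.6207885742188, -218.1390838623047), (133.59490966796875, 61.78191375732422), 84.9341049194336)
  mouth 0.66 [0.5551, -0.205, 0.051]
side
 peg score 0.97 585
  c [0.5527 0.1119 0.1703] d [-0.07   -0.9975 -0.0095] yaw -94.02 slope -0.54 ends [0.5586 0.1966 0.1712] [ 0.5411 -0.0529  0.1688]
 top 826 ((532.00927734375, -215.2882080078125), (135.33119201660156, 60.986026763916016), 85.79601287841797)
  mouth 0.84 [0.5206, -0.1861, 0.0578]
wrist
 peg score 0.8 19482
  c [0.5589 0.1312 0.1702] d [-0.0671 -0.9975 -0.0206] yaw -93.85 slope -1.18 ends [0.5626 0.1857 0.1713] [0.5533 0.0479 0.1685]
 top 0 ((0.0, 0.0), (0.0, 0.0), 0.0)
```

View pics/wrist_5.25.png

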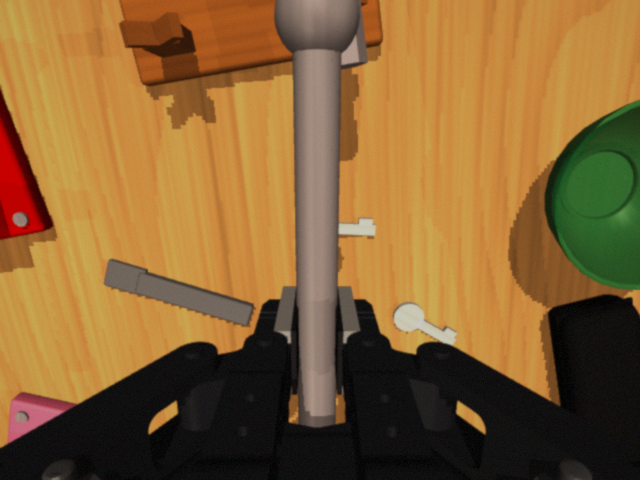

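The wrist view shows the peg straight between the pads, with the ball at (317,20). The hexagonal bar's end is behind the ball, so I move forward before going down.

Call:
apply_moves(increments=[{"slide": [-30,0,0],"delta_rot": [0,0,0],"grip": 0},{"slide": [-55,0,0],"delta_rot": [0,0,0],"grip": 0},{"slide": [-55,0,35],"delta_rot": [0,0,0],"grip": 0},{"slide": [-55,0,70],"delta_rot": [0,0,0],"grip": 0},{"slide": [-55,0,95],"delta_rot": [0,0,0],"grip": 0},{"slide": [-55,0,105],"delta_rot": [0,0,0],"grip": 0},{"slide": [-55,0,105],"delta_rot": [0,0,0],"grip": 0},{"slide": [-55,0,105],"delta_rot": [0,0,0],"grip": 0}])

```text
clock: 6.9
position: [0.5524, 0.029, 0.0426]
ee_rot: [179.9, -0.0, 86.0]
contact_force: [0.9, -0.4, 0.4]
opening: 0.0124
grip_force: 44.0
```

```bash
cat > f.py <<'E'
from h import *
def ray(p,uv,z):
    R=p["T"][:3,:3]; o=p["T"][:3,3]; uv=np.atleast_2d(uv)
    d=np.c_[(uv[:,0]-p["cx"])/p["fx"],(uv[:,1]-p["cy"])/p["fy"],np.ones(len(uv))]@R.T
    return (o+d*((z-o[2])/d[:,2])[:,None])[:,:2]
s=env.sense(); pos=np.array(s["position"]); print(pos,s["ee_rot"])
zp=pos[2]+.019
for n in ["scene","side"]:
    p=env.snapshot(n); P=cloud(p); print(n)
    r=env.outline_of(p,"peg")[0]; M=r["region"].astype(np.uint8)
    # image midline: pixels of mask -> world at axis height, slices along y, mid of extents
    v,u=np.nonzero(M); X=ray(p,np.c_[u,v].astype(float),zp)
    L=[]
    for y in np.arange(-.12,.16,.004):
        k=X[abs(X[:,1]-y)<.004]
        if len(k)>6: L.append((y,(k[:,0].min()+k[:,0].max())/2,np.ptp(k[:,0])))
    L=np.array(L); g=abs(L[:,2]-np.median(L[:,2]))<.003; L=L[g]
    a=np.polyfit(L[:,1-1],L[:,1],1); print(" peg x(y): slope",a[0].round(4),"x@-.116",np.polyval(a,-.116).round(4),"x@grip",np.polyval(a,pos[1]).round(4),"w",np.median(L[:,2]),len(L),"nose",X[X[:,1]<X[:,1].min()+.003].mean(0).round(4))
    m=(abs(P[...,2]-.08)<.0035)&(abs(P[...,0]-.54)<.1)&(abs(P[...,1]+.21)<.12)
    v,u=np.nonzero(m); X=ray(p,np.c_[u,v].astype(float),.08)
    L=[]
    for y in np.arange(-.29,-.14,.003):
        k=X[abs(X[:,1]-y)<.003]
        if len(k)>6: L.append((y,(k[:,0].min()+k[:,0].max())/2,np.ptp(k[:,0])))
    L=np.array(L); 
    print(" y range",X[:,1].min(),X[:,1].max()); print(" top slices",[(round(a*1e3),round(b*1e3,1),round(c*1e3,1)) for a,b,c in L[::2]])
    g=abs(L[:,2]-.06)<.0025; a=np.polyfit(L[g,0],L[g,1],1); print(" clamp slope",a[0].round(4),"x@-.145",np.polyval(a,-.145).round(4),g.sum())
    c={"scene":(200,180,330,290),"side":(270,140,370,240)}[n]
    cv2.imwrite(f"pics/c_{n}.png",cv2.resize(p["frame"][c[1]:c[3],c[0]:c[2]],None,fx=5,fy=5,interpolation=cv2.INTER_CUBIC))
a=cv2.imread("pics/c_scene.png"); b=cv2.imread("pics/c_side.png"); h=cv2.resize(b,(400,400)); a=cv2.resize(a,(400,338))
o=np.zeros((400,800,3),np.uint8); o[:338,:400]=a; o[:,400:]=h; cv2.imwrite("pics/cc.png",o)
E
python3 f.py
```

```text
[0.55242352 0.02895051 0.04259969] [ 1.79907605e+02 -2.59922031e-03  8.60203140e+01]
scene
 peg x(y): slope 0.0683 x@-.116 0.5433 x@grip 0.5532 w 0.018415446021336934 43 nose [ 0.5413 -0.1123]
 y range -0.2840064306144425 -0.14986407135147117
 top slices [(-284, np.float64(533.9), np.float64(45.2)), (-278, np.float64(532.0), np.float64(60.3)), (-272, np.float64(532.7), np.float64(59.1)), (-266, np.float64(532.7), np.float64(61.3)), (-260, np.float64(532.8), np.float64(58.8)), (-254, np.float64(553.2), np.float64(20.4)), (-248, np.float64(553.8), np.float64(19.2)), (-242, np.float64(536.5), np.float64(53.8)), (-236, np.float64(535.3), np.float64(60.7)), (-230, np.float64(535.9), np.float64(61.7)), (-224, np.float64(535.4), np.float64(60.5)), (-218, np.float64(536.1), np.float64(59.2)), (-212, np.float64(536.2), np.float64(59.1)), (-206, np.float64(537.9), np.float64(62.3)), (-200, np.float64(537.4), np.float64(58.9)), (-194, np.float64(537.5), np.float64(58.7)), (-188, np.float64(537.5), np.float64(58.7)), (-182, np.float64(539.2), np.float64(59.7)), (-176, np.float64(539.8), np.float64(60.7)), (-170, np.float64(539.9), np.float64(60.6)), (-164, np.float64(537.3), np.float64(52.7)), (-155, np.float64(544.3), np.float64(16.7))]
 clamp slope 0.0704 x@-.145 0.5414 34
sideTraceback (most recent call last):
  File "f.py", line 10, in <module>
    r=env.outline_of(p,"peg")[0]; M=r["region"].astype(np.uint8)
      ~~~~~~~~~~~~~~~~~~~~~~~^^^
IndexError: list index out of range
```

Peg and bore lines agree to within about 0.2 mm and 0.1° in the scene view. I'll check the peg's height profile before feeding.

Run:
```python
from h import *
s=env.sense(); print(s["position"],s["ee_rot"],s["contact_force"])
for n in ["scene","side"]:
    p=env.snapshot(n); P=cloud(p)
    x=.5524+.0693*(P[...,1]-.029)
    m=(abs(P[...,0]-x)<.009)&(P[...,2]>.05)&(P[...,2]<.085)
    print(n,[(y,m2.sum(),np.percentile(P[m2][:,2],95).round(4)) for y in (-.1,-.08,-.06,-.04,-.02,.06,.08,.1) for m2 in [m&(abs(P[...,1]-y)<.01)] if m2.sum()>3])
```

```text
[0.55281697 0.02893914 0.04306383] [ 1.79831995e+02 -5.64978349e-03  8.60202329e+01] [-0.37933224  0.55663666 -0.42624499]
scene [(-0.1, np.int64(57), np.float64(0.0697)), (-0.08, np.int64(54), np.float64(0.0703)), (-0.06, np.int64(59), np.float64(0.07)), (-0.04, np.int64(59), np.float64(0.0697)), (-0.02, np.int64(59), np.float64(0.0713)), (0.06, np.int64(63), np.float64(0.0697)), (0.08, np.int64(68), np.float64(0.0702)), (0.1, np.int64(68), np.float64(0.0698))]
side [(-0.1, np.int64(40), np.float64(0.0702)), (-0.08, np.int64(27), np.float64(0.0684)), (0.06, np.int64(66), np.float64(0.0694)), (0.08, np.int64(66), np.float64(0.0692)), (0.1, np.int64(68), np.float64(0.0697))]
```

Call:
apply_moves(increments=[{"slide": [-10,0,1.5],"delta_rot": [0,0,0],"grip": 0},{"slide": [-20,0,1.5],"delta_rot": [0,0,0],"grip": 0},{"slide": [-30,0,1.5],"delta_rot": [0,0,0],"grip": 0},{"slide": [-38,0,1.5],"delta_rot": [0,0,0],"grip": 0},{"slide": [-44,0,1.5],"delta_rot": [0,0,0],"grip": 0},{"slide": [-47,0,1.5],"delta_rot": [0,0,0],"grip": 0},{"slide": [-50,0,1.5],"delta_rot": [0,0,0],"grip": 0},{"slide": [-50,0,1.5],"delta_rot": [0,0,0],"grip": 0}])

```text
clock: 8.0
position: [0.5479, -0.0212, 0.0398]
ee_rot: [-180.0, 0.0, 86.0]
contact_force: [-0.3, -0.3, -0.1]
opening: 0.0123
grip_force: 44.0
```

Call:
apply_moves(increments=[{"slide": [-3,0,0],"delta_rot": [0,0,0],"grip": 0},{"slide": [-6,0,0],"delta_rot": [0,0,0],"grip": 0},{"slide": [-9,0,0],"delta_rot": [0,0,0],"grip": 0},{"slide": [-12,0,0],"delta_rot": [0,0,0],"grip": 0},{"slide": [-12,0,0],"delta_rot": [0,0,0],"grip": 0}])

```text
clock: 8.5
position: [0.5472, -0.0334, 0.0399]
ee_rot: [180.0, 0.0, 86.0]
contact_force: [0.7, -0.6, -0.4]
opening: 0.0127
grip_force: 44.1
```

Call:
apply_moves(increments=[{"slide": [-3,0,0],"delta_rot": [0,0,0],"grip": 0},{"slide": [-6,0,0],"delta_rot": [0,0,0],"grip": 0},{"slide": [-6,0,0],"delta_rot": [0,0,0],"grip": 0}])

```text
clock: 8.8
position: [0.5468, -0.0394, 0.0399]
ee_rot: [180.0, 0.0, 86.0]
contact_force: [0.0, -0.7, 0.4]
opening: 0.0122
grip_force: 44.1
```

Call:
apply_moves(increments=[{"slide": [-2,0,0],"delta_rot": [0,0,0],"grip": 0},{"slide": [-4,0,0],"delta_rot": [0,0,0],"grip": 0},{"slide": [-6,0,0],"delta_rot": [0,0,0],"grip": 0},{"slide": [-6,0,0],"delta_rot": [0,0,0],"grip": 0}])

```text
clock: 9.2
position: [0.5464, -0.0451, 0.0399]
ee_rot: [180.0, 0.0, 86.0]
contact_force: [-0.3, 0.3, 0.9]
opening: 0.0127
grip_force: 44.1
```

Call:
apply_moves(increments=[{"slide": [-2,0,0],"delta_rot": [0,0,0],"grip": 0},{"slide": [-4,0,0],"delta_rot": [0,0,0],"grip": 0},{"slide": [-6,0,0],"delta_rot": [0,0,0],"grip": 0},{"slide": [-6,0,0],"delta_rot": [0,0,0],"grip": 0}])

```text
clock: 9.6
position: [0.5459, -0.0501, 0.0398]
ee_rot: [-180.0, -0.1, 86.0]
contact_force: [-0.9, 4.1, 1.0]
opening: 0.0122
grip_force: 44.2
```

Call:
apply_moves(increments=[{"slide": [-1.5,0,0],"delta_rot": [0,0,0],"grip": 0},{"slide": [-3,0,0],"delta_rot": [0,0,0],"grip": 0},{"slide": [-4,0,0],"delta_rot": [0,0,0],"grip": 0},{"slide": [-4,0,0],"delta_rot": [0,0,0],"grip": 0}])

```text
clock: 10.0
position: [0.5456, -0.0539, 0.0398]
ee_rot: [-180.0, -0.1, 86.0]
contact_force: [1.0, 5.9, 2.2]
opening: 0.0124
grip_force: 44.2
```

Call:
apply_moves(increments=[{"slide": [-1.5,0,0],"delta_rot": [0,0,0],"grip": 0},{"slide": [-3,0,0],"delta_rot": [0,0,0],"grip": 0},{"slide": [-4,0,0],"delta_rot": [0,0,0],"grip": 0},{"slide": [-4,0,0],"delta_rot": [0,0,0],"grip": 0}])

```text
clock: 10.4
position: [0.5454, -0.0578, 0.0398]
ee_rot: [-180.0, -0.1, 86.0]
contact_force: [1.0, 6.5, 1.0]
opening: 0.0123
grip_force: 44.2
```

Call:
apply_moves(increments=[{"slide": [-2,0,0],"delta_rot": [0,0,0],"grip": 0},{"slide": [-4,0,0],"delta_rot": [0,0,0],"grip": 0},{"slide": [-6,0,0],"delta_rot": [0,0,0],"grip": 0},{"slide": [-6,0,0],"delta_rot": [0,0,0],"grip": 0}])

```text
clock: 10.8
position: [0.545, -0.0639, 0.0398]
ee_rot: [-180.0, -0.1, 86.0]
contact_force: [0.6, 6.5, 1.3]
opening: 0.0124
grip_force: 44.2
```

Call:
apply_moves(increments=[{"slide": [-1.5,0,0],"delta_rot": [0,0,0],"grip": 0},{"slide": [-3,0,0],"delta_rot": [0,0,0],"grip": 0},{"slide": [-3,0,0],"delta_rot": [0,0,0],"grip": 0}])

```text
clock: 11.1
position: [0.5448, -0.0666, 0.0399]
ee_rot: [-180.0, -0.1, 86.0]
contact_force: [1.6, 7.8, 1.9]
opening: 0.0125
grip_force: 44.3
```

Call:
apply_moves(increments=[{"slide": [-1.5,0,0],"delta_rot": [0,0,0],"grip": 0},{"slide": [-3,0,0],"delta_rot": [0,0,0],"grip": 0},{"slide": [-3,0,0],"delta_rot": [0,0,0],"grip": 0}])

```text
clock: 11.4
position: [0.5446, -0.0692, 0.0399]
ee_rot: [-180.0, -0.1, 86.0]
contact_force: [1.0, 10.0, 2.0]
opening: 0.0126
grip_force: 44.3
```

Call:
apply_moves(increments=[{"slide": [-1,0,0],"delta_rot": [0,0,0],"grip": 0},{"slide": [-2,0,0],"delta_rot": [0,0,0],"grip": 0},{"slide": [-2,0,0],"delta_rot": [0,0,0],"grip": 0}])

```text
clock: 11.7
position: [0.5445, -0.0697, 0.0398]
ee_rot: [-180.0, -0.3, 86.1]
contact_force: [1.5, 17.2, 3.4]
opening: 0.0124
grip_force: 44.3
```

The peg advanced only 0.5 mm of the commanded 2 mm and the force jumped to 17 N, so the stop is home. I hold, ease off 1 mm, release and lift.

Call:
apply_moves(increments=[{"slide": [0,0,0],"delta_rot": [0,0,0],"grip": 0},{"slide": [0,0,0],"delta_rot": [0,0,0],"grip": 0},{"slide": [1,0,0],"delta_rot": [0,0,0],"grip": 0},{"slide": [1,0,0],"delta_rot": [0,0,0],"grip": 50},{"slide": [1,0,0],"delta_rot": [0,0,0],"grip": 60},{"slide": [1,0,0],"delta_rot": [0,0,0],"grip": 60},{"slide": [1,0,0],"delta_rot": [0,0,0],"grip": 60},{"slide": [1,0,0],"delta_rot": [0,0,0],"grip": 60}])

```text
clock: 12.5
position: [0.5443, -0.0721, 0.0397]
ee_rot: [-180.0, 0.0, 86.0]
contact_force: [0.0, -1.5, -0.5]
opening: 0.0511
grip_force: 0.0
```

Call:
apply_moves(increments=[{"slide": [0,0,-20],"delta_rot": [0,0,0],"grip": 60},{"slide": [0,0,-60],"delta_rot": [0,0,0],"grip": 60},{"slide": [0,0,-110],"delta_rot": [0,0,0],"grip": 60},{"slide": [0,0,-160],"delta_rot": [0,0,0],"grip": 60},{"slide": [0,0,-180],"delta_rot": [0,0,0],"grip": 60},{"slide": [0,0,-180],"delta_rot": [0,0,0],"grip": 60}])

```text
clock: 13.1
position: [0.547, -0.0726, 0.2251]
ee_rot: [179.5, 0.1, 86.0]
contact_force: [0.4, -0.8, -0.0]
opening: 0.0512
grip_force: 0.0
```

Run:
```python
from h import *
s=env.sense(); print(s["position"],s["qpos"],s["clock"])
for n in ["scene","wrist","side"]:
    p=env.snapshot(n); P=cloud(p); cv2.imwrite(f"pics/{n}_rel.png",p["frame"])
    for r in env.look_for(p,"lever_post"):
        if r["at"][0]>.4 and r["at"][1]<-.1: print(n,"post",r["at"],r["score"])
    m=(P[...,2]>.122)&(P[...,2]<.14)&(abs(P[...,0]-.46)<.05)&(abs(P[...,1]+.24)<.06)
    if m.sum(): q=P[m]; print(n,"posttop",m.sum(),((q.min(0)+q.max(0))/2).round(4),np.median(q,0).round(4))
    x=.5452+.0693*(P[...,1]+.07); m=(abs(P[...,0]-x)<.014)&(P[...,2]>.04)&(P[...,2]<.09)&(P[...,1]>-.14)&(P[...,1]<.1)
    q=P[m]; print(n,"ball end y",np.percentile(q[:,1],99.5).round(4),[(y,np.percentile(q[abs(q[:,1]-y)<.01][:,2],95).round(4)) for y in (-.12,-.09,-.06,-.03,0)])
c=np.array([.5365,-.223]); f=np.radians(-94); F=np.array([np.cos(f),np.sin(f)]); L=np.array([-F[1],F[0]])
pv=c+.02*F; print("pivot",pv)
for a in (0,.1,.25,1.5): print(a,pv+.075*(-L*np.cos(a)+F*np.sin(a)))
```

```text
[ 0.54697641 -0.07255026  0.22510609] [-1.28767113e+01 -3.10039719e-01  9.40223927e+01 -4.71387686e-03
  8.57950990e+01 -8.88013144e+00] 13.1
scene post [0.5057, -0.2396, 0.0921] 0.81
scene posttop 34 [ 0.4593 -0.2385  0.1275] [ 0.46   -0.238   0.1289]
scene ball end y 0.0389 [(-0.12, np.float64(0.0683)), (-0.09, np.float64(0.0666)), (-0.06, np.float64(0.0671)), (-0.03, np.float64(0.0658)), (0, np.float64(0.0658))]
wrist post [0.5301, -0.2328, 0.0924] 0.75
wrist ball end y 0.0403 [(-0.12, np.float64(0.0661)), (-0.09, np.float64(0.0657)), (-0.06, np.float64(0.0652)), (-0.03, np.float64(0.0649)), (0, np.float64(0.0644))]
side post [0.479, -0.2309, 0.0958] 0.53
side posttop 40 [ 0.4554 -0.235   0.1268] [ 0.4547 -0.2337  0.1289]
side ball end y 0.043 [(-0.12, np.float64(0.0689)), (-0.09, np.float64(0.0676)), (-0.06, np.float64(0.0663)), (-0.03, np.float64(0.0661)), (0, np.float64(0.0663))]
pivot [ 0.53510487 -0.24295128]
0 [ 0.46028757 -0.23771955]
0.1 [ 0.46013904 -0.24521495]
0.25 [ 0.4613191  -0.25639228]
1.5 [ 0.52459387 -0.31721109]
```

View pics/scene_rel.png

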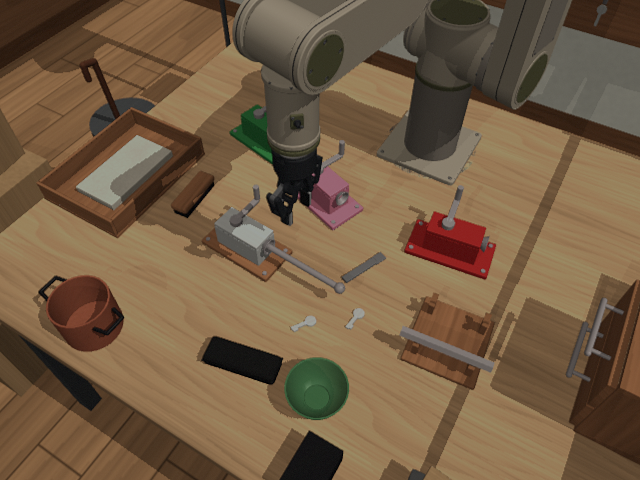

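The scene view shows the peg in the clamp with its ball at (340,288). The lever is still open, with its post at (256,192). I move above the post and turn the tool so the finger-closing line follows the swing.

Run:
```python
from h import *
go([.459,-.237,.18],-4)
```

```text
slide [-170.8  -72.5   37.8] rot [-0.18  0.14 90.01]
```

Call:
apply_moves(increments=[{"slide": [-170,-72.5,0],"delta_rot": [0,0,90],"grip": 26},{"slide": [-170,-72.5,0],"delta_rot": [0,0,90],"grip": 26},{"slide": [-170,-72.5,0],"delta_rot": [0,0,90],"grip": 26},{"slide": [-170,-72.5,0],"delta_rot": [0,0,90],"grip": 26},{"slide": [-170,-72.5,0],"delta_rot": [0,0,90],"grip": 26},{"slide": [-170,-72.5,0],"delta_rot": [0,0,90],"grip": 26},{"slide": [-170,-72.5,0],"delta_rot": [0,0,90],"grip": 26},{"slide": [-170,-72.5,0],"delta_rot": [0,0,90],"grip": 26},{"slide": [-170,-72.5,0],"delta_rot": [0,0,90],"grip": 26},{"slide": [-170,-72.5,0],"delta_rot": [0,0,90],"grip": 26}])

```text
clock: 14.4
position: [0.4597, -0.236, 0.2183]
ee_rot: [-179.9, 0.1, -0.3]
contact_force: [-0.2, -0.4, 0.0]
opening: 0.0221
grip_force: 0.0
```

Call:
apply_moves(increments=[{"slide": [0,0,35],"delta_rot": [0,0,0],"grip": 26},{"slide": [0,0,35],"delta_rot": [0,0,0],"grip": 26},{"slide": [0,0,35],"delta_rot": [0,0,0],"grip": 26}])

```text
clock: 14.7
position: [0.4591, -0.2357, 0.1834]
ee_rot: [-179.9, 0.2, 0.1]
contact_force: [1.0, -0.6, -0.3]
opening: 0.0224
grip_force: 0.0
```

Run:
```python
from h import *
s=env.sense(); print(s["position"],s["ee_rot"],s["qpos"],s["opening"],s["clock"])
p=env.snapshot("wrist"); P=cloud(p); cv2.imwrite("pics/w3.png",p["frame"])
for r in env.look_for(p,"lever_post"): print("post",r["at"],r["score"])
m=(P[...,2]>.122)&(P[...,2]<.14)&(abs(P[...,0]-.46)<.03)&(abs(P[...,1]+.24)<.03)
if m.sum(): q=P[m]; print("posttop",m.sum(),((q.min(0)+q.max(0))/2).round(4),np.median(q,0).round(4))
go([.459,-.237,.10],-4)
```

```text
[ 0.45914963 -0.23566592  0.18338924] [-1.79872564e+02  1.96814445e-01  1.06499221e-01] [-3.28632060e+01 -3.78226463e+00  1.01802551e+02 -1.93213140e-04
  8.22141830e+01  5.70305402e+01] 0.02238923533412668 14.7
post [0.5034, -0.2401, 0.0919] 0.68
posttop 591 [ 0.4584 -0.2369  0.1269] [ 0.4593 -0.2367  0.1292]
slide [-1.6  0.5 85.6] rot [ 0.01 -0.02  4.1 ]
```

View pics/w3.png

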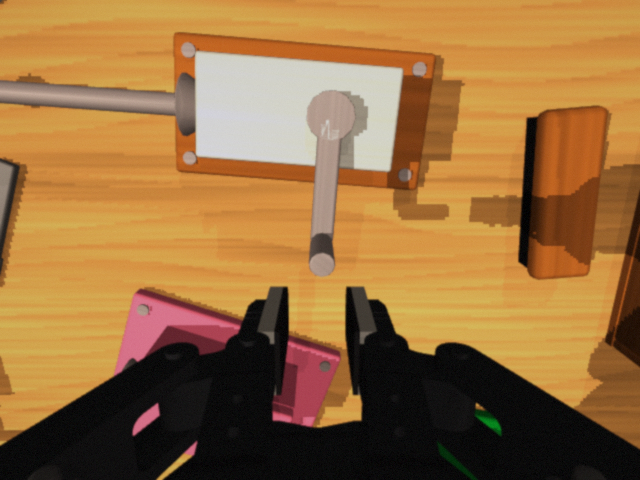

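Run:
```python
from h import *
p=env.snapshot("wrist"); P=cloud(p)
print("hub",P[112,330],P[100,330],P[125,315])
m=(P[...,2]>.085)&(P[...,2]<.12)&(abs(P[...,1]+.243)<.03)&(P[...,0]>.515)&(P[...,0]<.57); q=P[m]; print(m.sum(),np.median(q,0),(q.min(0)+q.max(0))/2)
g=p["range_z"]
pv=np.array([.534,-.243]); po=np.array([.459,-.2367]); r=po-pv; print(np.linalg.norm(r),np.degrees(np.arctan2(r[1],r[0])))
# rows in the tool frame at yaw -4 (post pose): slides for angle a, tool turns +a about world z
T=Ro.from_euler("xyz",[180,0,-4],degrees=True).as_matrix()
for a in np.arange(0,96,5):
    t=np.radians(a); R=np.array([[np.cos(t),-np.sin(t)],[np.sin(t),np.cos(t)]]); d=np.append(R@r-r,0)
    print(a,(T.T@d*1000).round(1)[:2],end="; ")
```

```text
hub [ 0.53645193 -0.24281911  0.09024302] [ 0.54282631 -0.24269627  0.09190068] [ 0.52933748 -0.23431008  0.09169377]
2097 [ 0.53206184 -0.24171071  0.09150428] [ 0.53071401 -0.24198739  0.09186036]
0.07526413488508323 175.19842665012624
0 [0. 0.]; 5 [0.2 6.6]; 10 [ 1.  13.1]; 15 [ 2.3 19.5]; 20 [ 4.2 25.8]; 25 [ 6.6 31.9]; 30 [ 9.6 37.8]; 35 [13.  43.4]; 40 [16.9 48.6]; 45 [21.3 53.5]; 50 [26.1 58. ]; 55 [31.2 62.1]; 60 [36.7 65.7]; 65 [42.5 68.8]; 70 [48.5 71.4]; 75 [54.8 73.5]; 80 [61.2 75. ]; 85 [67.6 75.9]; 90 [74.2 76.3]; 95 [80.8 76.1];
```

Call:
apply_moves(increments=[{"slide": [-0.5,1,0],"delta_rot": [0,0,4],"grip": 26},{"slide": [-0.5,1,30],"delta_rot": [0,0,4],"grip": 26},{"slide": [-0.5,1,60],"delta_rot": [0,0,4],"grip": 26},{"slide": [-0.5,1,82],"delta_rot": [0,0,4],"grip": 26},{"slide": [-0.5,1,82],"delta_rot": [0,0,4],"grip": 26},{"slide": [-0.5,1,82],"delta_rot": [0,0,4],"grip": 26}])

```text
clock: 15.45
position: [0.4602, -0.2377, 0.104]
ee_rot: [180.0, -0.0, -3.9]
contact_force: [0.6, -0.3, 0.1]
opening: 0.0221
grip_force: 0.0
```

Call:
apply_moves(increments=[{"slide": [0.2,6.6,0],"delta_rot": [0,0,-5],"grip": 26},{"slide": [1,13.1,0],"delta_rot": [0,0,-10],"grip": 26},{"slide": [2.3,19.5,0],"delta_rot": [0,0,-15],"grip": 26},{"slide": [4.2,25.8,0],"delta_rot": [0,0,-20],"grip": 26},{"slide": [6.6,31.9,0],"delta_rot": [0,0,-25],"grip": 26},{"slide": [9.6,37.8,0],"delta_rot": [0,0,-30],"grip": 26},{"slide": [13,43.4,0],"delta_rot": [0,0,-35],"grip": 26},{"slide": [16.9,48.6,0],"delta_rot": [0,0,-40],"grip": 26},{"slide": [21.3,53.5,0],"delta_rot": [0,0,-45],"grip": 26},{"slide": [21.3,53.5,0],"delta_rot": [0,0,-45],"grip": 26}])

```text
clock: 16.45
position: [0.4789, -0.2932, 0.1052]
ee_rot: [179.8, -0.1, 41.2]
contact_force: [-0.2, 0.2, -0.4]
opening: 0.0223
grip_force: 0.0
```

Run:
```python
from h import *
s=env.sense(); print(s["position"],s["contact_force"])
for n in ["scene","side","wrist"]:
    p=env.snapshot(n); P=cloud(p); cv2.imwrite(f"pics/{n}_l.png",p["frame"])
    m=(P[...,2]>.083)&(P[...,2]<.098)&(abs(P[...,1]+.26)<.08)&(P[...,0]>.44)&(P[...,0]<.57); q=P[m]
    if m.sum()<20: continue
    d=q[:,:2]-[.534,-.243]; r=np.linalg.norm(d,axis=1); k=(r>.02)&(r<.06)
    print(n,k.sum(),np.median(d[k]/r[k,None],0)) 
a=cv2.imread("pics/wrist_l.png");
```

```text
[ 0.47885651 -0.29322199  0.10522178] [-0.15593215  0.17046648 -0.44164716]
scene 115 [-0.72901527 -0.6306432 ]
side 122 [-0.85738402 -0.50687829]
wrist 3435 [-0.7938445 -0.6081208]
```

View pics/wrist_l.png

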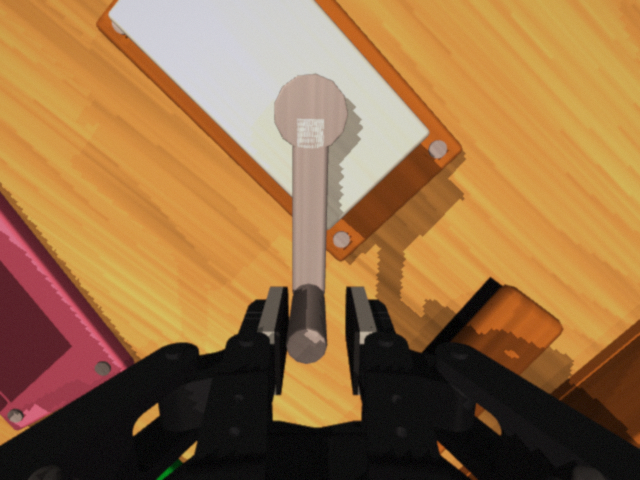

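The wrist view shows the post at (305,330) caged between the fingers and the lever about halfway round. I continue the arc.

Call:
apply_moves(increments=[{"slide": [0.2,6.6,0],"delta_rot": [0,0,-5],"grip": 26},{"slide": [1,13.1,0],"delta_rot": [0,0,-10],"grip": 26},{"slide": [2.3,19.5,0],"delta_rot": [0,0,-15],"grip": 26},{"slide": [4.2,25.8,0],"delta_rot": [0,0,-20],"grip": 26},{"slide": [6.6,31.9,0],"delta_rot": [0,0,-25],"grip": 26},{"slide": [9.6,37.8,0],"delta_rot": [0,0,-30],"grip": 26},{"slide": [13,43.4,0],"delta_rot": [0,0,-35],"grip": 26},{"slide": [15,46,0],"delta_rot": [0,0,-38],"grip": 26},{"slide": [15,46,0],"delta_rot": [0,0,-38],"grip": 26}])

```text
clock: 17.5
position: [0.5191, -0.3169, 0.1032]
ee_rot: [180.0, 0.0, 79.0]
contact_force: [-0.8, 0.7, -0.2]
opening: 0.0222
grip_force: 0.3
```

Now small tangential steps (tool y) to the hard end, checking the force.

Call:
apply_moves(increments=[{"slide": [0,3,0],"delta_rot": [0,0,-2],"grip": 26},{"slide": [0.5,6,0],"delta_rot": [0,0,-5],"grip": 26},{"slide": [0.5,6,0],"delta_rot": [0,0,-5],"grip": 26}])

```text
clock: 17.8
position: [0.5248, -0.3177, 0.1032]
ee_rot: [-180.0, 0.0, 84.0]
contact_force: [-0.9, 1.2, 1.2]
opening: 0.0221
grip_force: 0.9
```

Call:
apply_moves(increments=[{"slide": [0,2,0],"delta_rot": [0,0,-1],"grip": 26},{"slide": [0,3,0],"delta_rot": [0,0,-2],"grip": 26},{"slide": [0,3,0],"delta_rot": [0,0,-2],"grip": 26}])

```text
clock: 18.1
position: [0.5259, -0.3176, 0.1029]
ee_rot: [-179.8, -0.1, 86.0]
contact_force: [-12.4, 5.0, 8.8]
opening: 0.0218
grip_force: 6.4
```

The force rose to 12 N, so the lever is at its hard end. I ease back, lift clear and verify.

Call:
apply_moves(increments=[{"slide": [0,1,0],"delta_rot": [0,0,0],"grip": 26},{"slide": [0,-2.5,0],"delta_rot": [0,0,0],"grip": 32},{"slide": [0,-2.5,0],"delta_rot": [0,0,0],"grip": 32},{"slide": [0,-2.5,-30],"delta_rot": [0,0,0],"grip": 32},{"slide": [0,-2.5,-70],"delta_rot": [0,0,0],"grip": 32},{"slide": [20,-2.5,-110],"delta_rot": [0,0,0],"grip": 32},{"slide": [20,-2.5,-130],"delta_rot": [0,0,0],"grip": 32},{"slide": [20,-2.5,-130],"delta_rot": [0,0,0],"grip": 32}])

```text
clock: 18.9
position: [0.5292, -0.299, 0.2383]
ee_rot: [179.5, 0.3, 86.1]
contact_force: [-0.0, -0.2, 0.3]
opening: 0.027
grip_force: 0.0
```

Run:
```python
from h import *
s=env.sense(); print(s["position"],s["contact_force"],s["clock"])
o=[]
for n in ["scene","side","wrist"]:
    p=env.snapshot(n); P=cloud(p); o.append(p["frame"])
    m=(P[...,2]>.122)&(P[...,2]<.14)&(abs(P[...,0]-.52)<.05)&(abs(P[...,1]+.3)<.06)
    if m.sum(): q=np.median(P[m],0); d=q[:2]-[.5345,-.243]; print(n,"post",q.round(4),"lever rad",np.radians(np.degrees(np.arctan2(d[1],d[0]))%360-176))
    x=.5452+.0693*(P[...,1]+.07); m=(abs(P[...,0]-x)<.014)&(P[...,2]>.04)&(P[...,2]<.09)&(P[...,1]>-.14)&(P[...,1]<.1)
    q=P[m]; print(n,"ball end y",np.percentile(q[:,1],99.5).round(4) if len(q) else None)
cv2.imwrite("pics/end.png",np.hstack([cv2.resize(o[0],(400,300)),cv2.resize(o[2],(400,300))]))
```

```text
[ 0.52922388 -0.29895925  0.23825991] [-0.01355324 -0.16689003  0.28998656] 18.9
scene post [ 0.5247 -0.317   0.1296] lever rad 1.509339304404533
scene ball end y 0.039
side post [ 0.5195 -0.3104  0.1287] lever rad 1.421028872792529
side ball end y 0.0429
wrist post [ 0.5218 -0.3146  0.1292] lever rad 1.4644021328243568
wrist ball end y None
```

View pics/end.png

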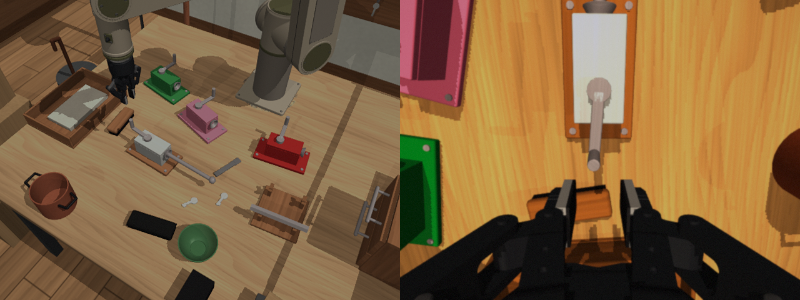

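The lever is in line with the bore, and the ball sits where it did at release (scene 0.039, side 0.043 m), so the peg has not moved back off the stop. The gripper is clear. Handing in.

```bash
python3 -c "
from bench import env
print(env.hand_in())"
```

```text
the job is handed in; nothing more can be done
None
```

I fed the peg into the aluminium clamp until the stop felt hard (17 N at the last reading), swung the lever shut to its end, and handed the job in after about 19 s; no verdict came back.

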